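# Check the undersides of two prism housings

## Robot

A 6-joint arm with a two-finger parallel gripper is mounted at the origin on the work surface. World frame = base frame: x ahead of the robot, y to its left, z up, the work surface at z = 0. Lengths are in mm, angles in rad, forces in N, time in s.
With the tool pointing down it reaches from about 275 to 750 mm from the base axis. Payload 10.2 kg.
Tool frame: the origin (TCP) lies on the centre line of the jaws, within the pads' length; the fingertips stand 14 mm ahead of it and the grasp point (between the pads) lies 5 mm behind it; z points along the fingers, y is the line along which they close (so a half turn about z gives the same grasp; the last joint's range is limited). The gripper opens to 88 mm and grips with 3 to 60 N. Pads are 18 mm wide; open, the fingers measure 123 mm over their backs; the gripper's body (75 mm by 187 mm) begins 45 mm behind the grasp point.
Start: joints at [-1.469, 0.313, 1.498, -0, 1.331, -0.223], TCP at [167.525, -497.561, 219.82] pointing down, gripper open.
Joint ranges: [-2.94, 2.94], [-0.97, 2.17], [0.19, 2.56], [-1.23, 4.37], [0.02, 3.11], [-2.88, 2.88]. Speed limits (rad/s): [2.39, 2.39, 3.01, 3.14, 3.14, 3.14].

## Interface

Orientations are given as a unit quaternion [x, y, z, w].
In Python, from cell import get_state, capture, hand_in gives the robot as it stands. The module is installed in compiled form; this text tells all that it offers.
- The arm moves only by the tool play_rows, never from a script. Its argument "commands" is a list of rows, each an object of numbers: "fingers": the opening, from -1 (shut) to 1 (fully open); "tx", "ty", "tz": the shift along the tool's x, y, z in units of 0.05 m (1.0 is 0.05 m); "wx", "wy", "wz": the turn, a rotation vector about the tool's x, y, z in units of pi/4 rad (1.0 is pi/4 rad). A call has 1 to 20 rows; each row shifts and turns the commanded pose from where the row before left it, along the tool's axes as they then stand; what a row does not reach is not made up. A row lasts 1/12 s, in which the tool goes at most 41.7 mm and 7.16 degrees, less where a joint would pass 70% of its speed; a pose out of reach is approached as far as the arm can. A call with a number of a shift or a turn outside -1 to 1 is refused whole. A call with a gripper value outside its range is refused whole. The fingers move at their own pace and stop on an object; "newtons" is the grip in N (left out, the last holds). Time passes only in rows, so rows that do not move let the fingers close. It gives the time, the measured TCP pose, the force, the opening and the grip force at its end, in the units of the state.
- get_state(): the state, without advancing time (a new reading comes with each control period).
- capture(name): name is "scene" or "top" or "wrist"; returns a dict with "color" (384x512x3 uint8, blue, green, red), "range_z" (384x512 float32, mm along the optical axis (not along the pixel's ray), 0 where there is no reading), "intrinsics" (3x3 intrinsics, pixels), "k1" (the pictures are not rectified: a ray, as slopes to the right and down, at radius r is drawn at 1 + k1 r^2 times it, then the intrinsics apply), "rvec" (rotation vector, rad) and "tvec" (3), from world to camera coordinates, as OpenCV has them. Camera axes: x right, y down, z forward; pixel columns grow to the right and rows downward; lengths in mm; the calibration is good to about 2 mm. A picture is of the moment at which its call begins.
- hand_in(): hands the job in; it is judged then, once.
The state is a dict: "time": time; "joints": joint angles; "qd": joint speeds; "effort": joint torques, N m; "tool_pos": TCP position; "eef_rot": TCP orientation; "ft_force": force on the tool from outside, world axes, zero at the start; "wrist_torque": the same for the moment, N m; "gripper_width": finger opening in mm; "grip_force": force on a finger pad.
Only numpy, scipy, OpenCV 4.12 (cv2) and the standard library are available. Lean on these libraries where they do the work, as an engineer would, in place of code of your own. Each camera call takes 0.05 s, during which the arm holds its last target. There are 200 camera calls.

## Task

Two white square prism housings stand on the black mat, open underside down. Turn each one over onto one of its flat sides so that its underside can be seen, and look for the round metal screw boss inside: leave the housing that has the boss lying on its side on the mat, and put the one whose boss is missing into the steel reject tray, also lying flat on its side.

Things in the scene. Friction and masses are not known exactly. Their poses are not given: they have to be found in the camera images.
- housing_a: White shell 52 x 52 mm, 50 mm tall, 4 mm walls, open underneath, black inside, black lens collar (30 mm across, 8 mm high) on top; 0.16 kg. Starts upright on the mat; lies steadily on any flat side. Origin: centre of the underside; z to the collar, x, y square to the flat sides. The good one: a round aluminium boss, 16 mm across, runs down its middle from the ceiling to 3 mm short of the underside.
- housing_b: White shell 52 x 52 mm, 50 mm tall, 4 mm walls, open underneath, black inside, black lens collar (30 mm across, 8 mm high) on top; 0.16 kg. Starts upright on the mat; lies steadily on any flat side. Origin: centre of the underside; z to the collar, x, y square to the flat sides. The faulty one: no boss, empty inside.
- mat: Fixed black rubber mat 220 mm (its x) by 300 mm (its y), 4 mm thick. Origin: centre of its underside, on the table top. A small metal ring and a small brass cap, up to 12 mm high, lie along its far (+x) edge.
- reject_tray_in (a point): Centre of the inner floor of the fixed, empty stainless steel reject tray: a square open tray 180 x 180 mm outside, 172 x 172 mm inside, 20 mm high, walls and floor 4 mm thick; the floor is 4 mm above the table. x and y run along its sides, z up.
Mind the look-alikes: they are no part of the job. What is shaped like the housing_a but red or yellow is not meant.

How it is judged:
By the outcome, as a careful person would: the job done as asked, in the order asked, and still so for the second after the job is handed in, with the robot touching nothing.
It also fails if it takes over 67 s, if anything falls off the work surface, if the arm or the gripper's body presses on something with over 40 N, if the wrist force passes 120 N, or if a joint passes its speed limit or range.

## Working session

There is one attempt and no reset: what is moved stays moved. The work goes in short steps, Python scripts to look and compute and a tool call to move; the robot and the scene stay as the last step left them, time stands still between calls to the robot, and variables do not carry over. Pictures are saved under pics/ and viewed, at most 10 in all, crops included, and the job is handed in when it is done.

Besides the shell and the picture viewer there is one more tool, called after "Emit:" as name(argument=value, ...) on one line, values as JSON. play_rows: Moves the arm, as the interface text tells. Shifts and turns lie within -1 to 1; 1 stands for 0.05 m of shift or pi/4 rad of turn. Its arguments: {"type":"object","properties":{"commands":{"type":"array","items":{"type":"object","properties":{"fingers":{"type":"number"},"tx":{"type":"number","minimum":-1,"maximum":1},"ty":{"type":"number","minimum":-1,"maximum":1},"tz":{"type":"number","minimum":-1,"maximum":1},"wx":{"type":"number","minimum":-1,"maximum":1},"wy":{"type":"number","minimum":-1,"maximum":1},"wz":{"type":"number","minimum":-1,"maximum":1}}}},"newtons":{"type":"number"}},"required":["commands"]}

```bash
mkdir -p pics; cat > h.py <<'E'
import cv2, numpy as np
from cell import get_state, capture, hand_in
def cam(n):
    c=capture(n); c['R']=cv2.Rodrigues(np.array(c['rvec'],float))[0]; c['t']=np.array(c['tvec'],float).ravel(); return c
def slopes(c,uv):
    K=np.array(c['intrinsics']); uv=np.atleast_2d(np.array(uv,float))
    return cv2.undistortPoints(uv[:,None],K,np.array([c['k1'],0,0,0,0],float))[:,0]
def onplane(c,uv,z):
    s=slopes(c,uv); d=np.c_[s,np.ones(len(s))]@c['R']; o=-c['R'].T@c['t']
    return o+d*((z-o[2])/d[:,2])[:,None]
def cloud(c):
    h,w=c['range_z'].shape; v,u=np.mgrid[:h,:w]
    s=slopes(c,np.c_[u.ravel(),v.ravel()]); z=c['range_z'].reshape(-1,1)
    P=(np.c_[s,np.ones(len(s))]*z-c['t'])@c['R']; P[z[:,0]==0]=np.nan
    return P.reshape(h,w,3)
E
python3 - <<'E'
from h import *
s=get_state(); print(s['time'],s['tool_pos'],s['eef_rot'],s['gripper_width'])
a=cam('top');b=cam('scene')
cv2.imwrite('pics/1.png',np.vstack([a['color'],b['color']])[:, :] if 0 else cv2.resize(np.hstack([a['color'],b['color']]),(800,300)))
cv2.imwrite('pics/top.png',a['color'])
P=cloud(a)
print(-a['R'].T@a['t'])
hsv=cv2.cvtColor(a['color'],cv2.COLOR_BGR2HSV)
m=((P[...,2]>44)&(P[...,2]<75)).astype(np.uint8)
n,l,st,ce=cv2.connectedComponentsWithStats(m)
for i in range(1,n):
    if st[i,4]>60:
        q=P[l==i]; print(st[i],ce[i].round(),np.nanmedian(q,0).round(1),np.median(a['color'][l==i],0))
E
```

```text
0.0 [ 167.48062102 -497.28816247  219.28662497] [ 9.86843753e-01  1.61675671e-01  2.34946364e-05 -6.19297006e-04] 87.89506725124384
[385.54179334 -20.94317457 864.59761439]
[ 357   18  136   64 1572] [427.  50.] [ 862.9 -435.4   49.8] [25.  43.5 69. ]
[   0   33   72   51 3239] [35. 58.] [852.5 568.4  69.2] [40. 63. 81.]
[106  59  19  20 133] [117.  72.] [803.1 343.9  60. ] [38. 40. 39.]
[297  69  42  21 580] [317.  79.] [ 782.9 -146.8   45.7] [108. 116. 112.]
[169  77  17  17 236] [177.  85.] [769.1 196.3  55. ] [8. 7. 7.]
[ 32 100  22  25 217] [ 40. 111.] [715.4 546.9  60.6] [38. 39. 39.]
[ 42 102  25  30 246] [ 58. 120.] [681.3 487.1  60.4] [38. 39. 39.]
[198 177  24  23 522] [209. 188.] [513.1 112.4  54.9] [85. 91. 88.]
[127 179  25  24 528] [139. 190.] [509.6 277.8  54.6] [80. 86. 83.]
[156 237  31  33 532] [170. 253.] [364.4 201.   50.9] [ 16.  17. 104.]
[225 241  26  26 528] [238. 253.] [364.4  45.9  51. ] [ 34. 116. 136.]
```

View pics/top.png

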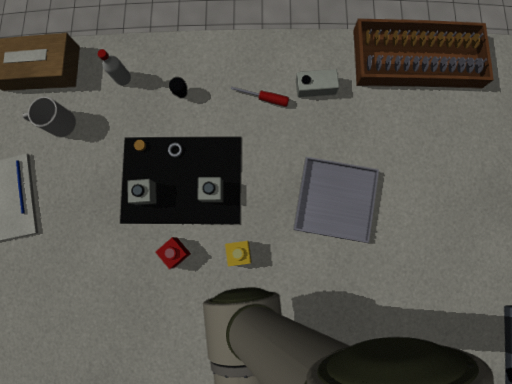

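View pics/1.png

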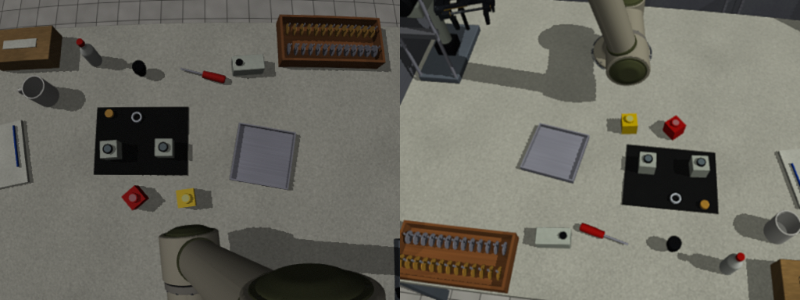

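The top view shows the white housings on the mat at about (209,188) and (139,190). The look-alikes are off the mat, red at (170,253) and yellow at (238,253). The reject tray is around (338,200). I'll measure positions and yaws next and confirm with an enlarged crop.

```bash
python3 - <<'E'
from h import *
for n in ('top','scene'):
    c=cam(n); P=cloud(c); print(n,(-c['R'].T@c['t']).round(), c['R'][2].round(2))
    for g in ([513,112],[510,278]):
        m=((abs(P[...,2]-54)<4)&(np.hypot(P[...,0]-g[0],P[...,1]-g[1])<50)).astype(np.uint8)
        k=cv2.findContours(m,cv2.RETR_EXTERNAL,cv2.CHAIN_APPROX_NONE)[0]
        k=max(k,key=cv2.contourArea)[:,0]
        w=onplane(c,k,54)[:,:2].astype(np.float32); print(cv2.minAreaRect(w))
    if n=='top':
        g=c['color'].max(2); m=((g<30)).astype(np.uint8)
        k=max([x for x in cv2.findContours(m,0,1)[0] if cv2.pointPolygonTest(x,(180,210),False)>=0],key=cv2.contourArea)
        print('mat',cv2.minAreaRect(onplane(c,k[:,0],4)[:,:2].astype(np.float32)))
        q=np.array([[308,158],[378,169],[368,242],[297,231]]); print('tray',onplane(c,q,20).round(),onplane(c,q,20).mean(0))
        cv2.imwrite('pics/2.png',cv2.resize(c['color'][130:270,115:255],(700,700))[:600])
E
```

```text
top [386. -21. 865.] [ 0.11  0.02 -0.99]
((514.1988525390625, 113.65886688232422), (52.286075592041016, 51.73935317993164), 89.62574005126953)
((510.166748046875, 280.35040283203125), (53.51024627685547, 55.55632400512695), 4.043916702270508)
mat ((543.9852905273438, 193.97201538085938), (297.5203857421875, 216.56297302246094), 89.64695739746094)
tray [[ 592. -121.   20.]
 [ 564. -292.   20.]
 [ 387. -260.   20.]
 [ 415.  -92.   20.]] [ 489.38400697 -191.09319399   20.        ]
scene [1094.   17. 1079.] [-0.51 -0.04 -0.86]
((515.31005859375, 114.00457763671875), (56.20783233642578, 52.069942474365234), 0.28267422318458557)
((511.18212890625, 281.7756652832031), (56.956817626953125, 51.43623733520508), 3.082380533218384)
```

View pics/2.png

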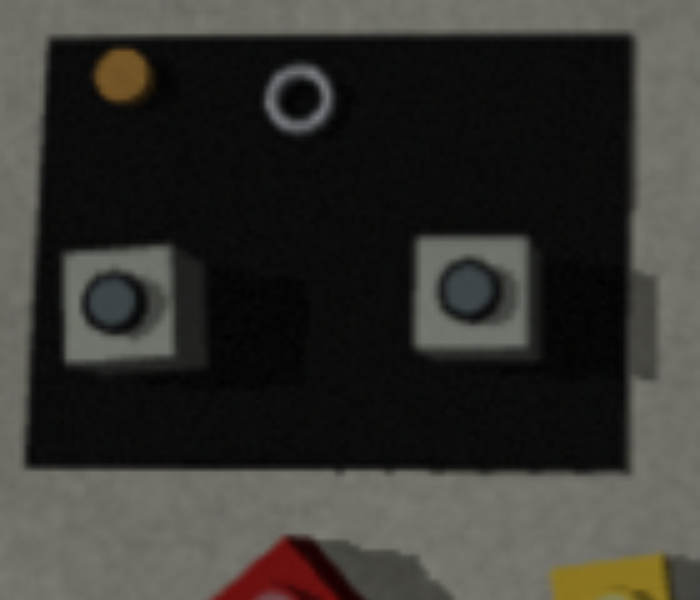

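The crop confirms that the two white housings with dark collars stand on the black mat at crop (470,290) and (115,300). The red and yellow ones are off it. I'm moving above the right housing, at about (514.7, 113.8) mm with yaw 0.

Emit:
play_rows(commands=[{"tx":0.526,"ty":-0.474,"tz":0.04,"fingers":1},{"tx":0.526,"ty":-0.474,"tz":0.04,"fingers":1},{"tx":0.526,"ty":-0.474,"tz":0.04,"fingers":1},{"tx":0.526,"ty":-0.474,"tz":0.04,"fingers":1},{"tx":0.526,"ty":-0.474,"tz":0.04,"fingers":1},{"tx":0.526,"ty":-0.474,"tz":0.04,"fingers":1},{"tx":0.526,"ty":-0.474,"tz":0.04,"fingers":1},{"tx":0.526,"ty":-0.474,"tz":0.04,"fingers":1},{"tx":0.526,"ty":-0.474,"tz":0.04,"fingers":1},{"tx":0.526,"ty":-0.474,"tz":0.04,"fingers":1},{"tx":0.526,"ty":-0.474,"tz":0.04,"fingers":1},{"tx":0.526,"ty":-0.474,"tz":0.04,"fingers":1},{"tx":0.526,"ty":-0.474,"tz":0.04,"fingers":1},{"tx":0.526,"ty":-0.474,"tz":0.04,"fingers":1},{"tx":0.526,"ty":-0.474,"tz":0.04,"fingers":1},{"tx":0.526,"ty":-0.474,"tz":0.04,"fingers":1},{"tx":0.526,"ty":-0.474,"tz":0.04,"fingers":1},{"tx":0.526,"ty":-0.474,"tz":0.04,"fingers":1},{"tx":0.526,"ty":-0.474,"tz":0.04,"fingers":1},{"tx":0.526,"ty":-0.474,"tz":0.04,"fingers":1}], newtons=30)

```text
invalid input at $.commands[0]: expected keys fingers, tx, ty, tz, wx, wy, wz
```

Emit:
play_rows(commands=[{"wz":-0.1587},{"wz":-0.1587},{"wz":-0.1587},{"wz":-0.1587},{"wz":-0.1587},{"wz":-0.1587},{"wz":-0.1587},{"wz":-0.1587},{"wz":-0.1587},{"wz":-0.1587},{}])

```text
invalid input at $.commands[0]: expected keys fingers, tx, ty, tz, wx, wy, wz
```

```bash
cat >> h.py <<'E'
from scipy.spatial.transform import Rotation as Ro
def st(goal=None,rot=None):
    s=get_state(); r=Ro.from_quat(s['eef_rot']); M=r.as_matrix(); p=np.array(s['tool_pos'])
    print('t',round(s['time'],2),'p',p.round(1),'j',np.array(s['joints']).round(2),'w',round(s['gripper_width'],1),'gf',round(s['grip_force'],1),'F',np.array(s['ft_force']).round(1))
    print('x',M[:,0].round(3),'y',M[:,1].round(3),'z',M[:,2].round(3))
    if goal is not None: print('shift units',((np.array(goal)-p)@M/50).round(3))
    if rot is not None: print('turn units',((r.inv()*Ro.from_matrix(np.array(rot).T)).as_rotvec()/(np.pi/4)).round(3))
    return s
E
python3 - <<'E'
from h import *
st([514.7,119.8,32],[[0,1,0],[1,0,0],[0,0,-1]])
E
```

```text
t 0.2 p [ 167.5 -497.4  219.5] j [-1.47  0.31  1.5  -0.    1.33 -0.22] w 88.0 gf 0.0 F [-0.7  0.3 -0.3]
x [0.948 0.319 0.   ] y [ 0.319 -0.948 -0.001] z [-0.     0.001 -1.   ]
shift units [10.52  -9.48   3.758]
turn units [-1.000e-03 -1.000e-03 -1.586e+00]
```

Emit:
play_rows(commands=[{"fingers":1,"tx":0.584,"ty":-0.527,"tz":0.04,"wx":0,"wy":0,"wz":0},{"fingers":1,"tx":0.584,"ty":-0.527,"tz":0.04,"wx":0,"wy":0,"wz":0},{"fingers":1,"tx":0.584,"ty":-0.527,"tz":0.04,"wx":0,"wy":0,"wz":0},{"fingers":1,"tx":0.584,"ty":-0.527,"tz":0.04,"wx":0,"wy":0,"wz":0},{"fingers":1,"tx":0.584,"ty":-0.527,"tz":0.04,"wx":0,"wy":0,"wz":0},{"fingers":1,"tx":0.584,"ty":-0.527,"tz":0.04,"wx":0,"wy":0,"wz":0},{"fingers":1,"tx":0.584,"ty":-0.527,"tz":0.04,"wx":0,"wy":0,"wz":0},{"fingers":1,"tx":0.584,"ty":-0.527,"tz":0.04,"wx":0,"wy":0,"wz":0},{"fingers":1,"tx":0.584,"ty":-0.527,"tz":0.04,"wx":0,"wy":0,"wz":0},{"fingers":1,"tx":0.584,"ty":-0.527,"tz":0.04,"wx":0,"wy":0,"wz":0},{"fingers":1,"tx":0.584,"ty":-0.527,"tz":0.04,"wx":0,"wy":0,"wz":0},{"fingers":1,"tx":0.584,"ty":-0.527,"tz":0.04,"wx":0,"wy":0,"wz":0},{"fingers":1,"tx":0.584,"ty":-0.527,"tz":0.04,"wx":0,"wy":0,"wz":0},{"fingers":1,"tx":0.584,"ty":-0.527,"tz":0.04,"wx":0,"wy":0,"wz":0},{"fingers":1,"tx":0.584,"ty":-0.527,"tz":0.04,"wx":0,"wy":0,"wz":0},{"fingers":1,"tx":0.584,"ty":-0.527,"tz":0.04,"wx":0,"wy":0,"wz":0},{"fingers":1,"tx":0.584,"ty":-0.527,"tz":0.04,"wx":0,"wy":0,"wz":0},{"fingers":1,"tx":0.584,"ty":-0.527,"tz":0.04,"wx":0,"wy":0,"wz":0}], newtons=30)

```text
time: 1.7
tool_pos: [514.8, 121.8, 183.6]
eef_rot: [0.987, 0.162, -0.0, 0.0]
ft_force: [0.2, -0.7, 0.3]
gripper_width: 88.1
grip_force: 0.0
```

Emit:
play_rows(commands=[{"fingers":1,"tx":0,"ty":0,"tz":0,"wx":0,"wy":0,"wz":-0.1586},{"fingers":1,"tx":0,"ty":0,"tz":0,"wx":0,"wy":0,"wz":-0.1586},{"fingers":1,"tx":0,"ty":0,"tz":0,"wx":0,"wy":0,"wz":-0.1586},{"fingers":1,"tx":0,"ty":0,"tz":0,"wx":0,"wy":0,"wz":-0.1586},{"fingers":1,"tx":0,"ty":0,"tz":0,"wx":0,"wy":0,"wz":-0.1586},{"fingers":1,"tx":0,"ty":0,"tz":0,"wx":0,"wy":0,"wz":-0.1586},{"fingers":1,"tx":0,"ty":0,"tz":0,"wx":0,"wy":0,"wz":-0.1586},{"fingers":1,"tx":0,"ty":0,"tz":0,"wx":0,"wy":0,"wz":-0.1586},{"fingers":1,"tx":0,"ty":0,"tz":0,"wx":0,"wy":0,"wz":-0.1586},{"fingers":1,"tx":0,"ty":0,"tz":0,"wx":0,"wy":0,"wz":-0.1586},{"fingers":1,"tx":0,"ty":0,"tz":0,"wx":0,"wy":0,"wz":0}])

```text
time: 2.62
tool_pos: [514.2, 119.6, 183.6]
eef_rot: [0.706, 0.709, -0.0, -0.0]
ft_force: [0.1, -0.6, 0.1]
gripper_width: 88.0
grip_force: 0.0
```

```bash
python3 - <<'E'
from h import *
st([514.7,119.8,32],[[0,1,0],[1,0,0],[0,0,-1]])
c=cam('wrist'); P=cloud(c); print((-c['R'].T@c['t']).round(), c['R'][2].round(2))
m=((abs(P[...,2]-54)<5)&(np.hypot(P[...,0]-514,P[...,1]-113)<60)).astype(np.uint8)
k=cv2.findContours(m,0,1)[0]
if k: print(cv2.minAreaRect(onplane(c,max(k,key=cv2.contourArea)[:,0],54)[:,:2].astype(np.float32)))
cv2.imwrite('pics/3.png',c['color'])
E
```

```text
t 2.62 p [514.2 119.6 183.6] j [ 0.01  0.35  1.54 -0.    1.25  0.  ] w 88.0 gf 0.0 F [ 0.1 -0.6  0.1]
x [-0.004  1.    -0.   ] y [ 1.     0.004 -0.   ] z [-0. -0. -1.]
shift units [3.000e-03 1.200e-02 3.033e+00]
turn units [-0.001  0.     0.005]
[514. 200. 348.] [ 0.   -0.31 -0.95]
((514.9628295898438, 116.88059997558594), (51.89577865600586, 52.21844482421875), 0.2917323410511017)
```

View pics/3.png

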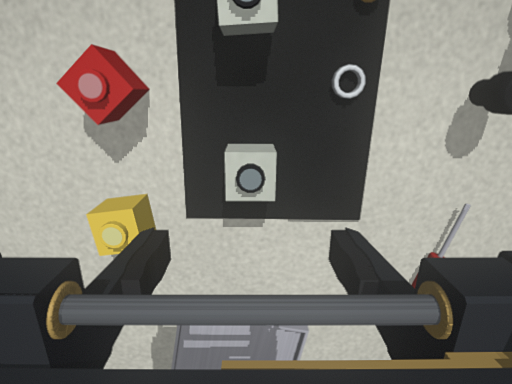

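The wrist view shows the white housing centred at (250,178) between the jaws, with the red and yellow look-alikes well to the left. I'm descending, gripping and lifting.

Emit:
play_rows(commands=[{"fingers":1,"tx":0,"ty":0,"tz":0.7,"wx":0,"wy":0,"wz":0},{"fingers":1,"tx":0,"ty":0,"tz":0.7,"wx":0,"wy":0,"wz":0},{"fingers":1,"tx":0,"ty":0,"tz":0.7,"wx":0,"wy":0,"wz":0},{"fingers":1,"tx":0,"ty":0,"tz":0.5,"wx":0,"wy":0,"wz":0},{"fingers":1,"tx":0,"ty":0,"tz":0.4,"wx":0,"wy":0,"wz":0},{"fingers":-1,"tx":0,"ty":0,"tz":0,"wx":0,"wy":0,"wz":0},{"fingers":-1,"tx":0,"ty":0,"tz":0,"wx":0,"wy":0,"wz":0},{"fingers":-1,"tx":0,"ty":0,"tz":0,"wx":0,"wy":0,"wz":0},{"fingers":-1,"tx":0,"ty":0,"tz":0,"wx":0,"wy":0,"wz":0},{"fingers":-1,"tx":0,"ty":0,"tz":0,"wx":0,"wy":0,"wz":0},{"fingers":-1,"tx":0,"ty":0,"tz":0,"wx":0,"wy":0,"wz":0}], newtons=30)

```text
time: 3.58
tool_pos: [514.9, 119.7, 34.8]
eef_rot: [0.707, 0.707, 0.001, 0.001]
ft_force: [1.9, -0.1, 1.6]
gripper_width: 50.6
grip_force: 19.1
```

Emit:
play_rows(commands=[{"fingers":-1,"tx":0,"ty":0,"tz":-0.5,"wx":0,"wy":0,"wz":0},{"fingers":-1,"tx":0,"ty":0,"tz":-0.7,"wx":0,"wy":0,"wz":0},{"fingers":-1,"tx":0,"ty":0,"tz":0,"wx":0,"wy":0.15,"wz":0},{"fingers":-1,"tx":0,"ty":0,"tz":0,"wx":0,"wy":0.15,"wz":0},{"fingers":-1,"tx":0,"ty":0,"tz":0,"wx":0,"wy":0.15,"wz":0},{"fingers":-1,"tx":0,"ty":0,"tz":0,"wx":0,"wy":0.15,"wz":0}])

```text
time: 4.08
tool_pos: [515.1, 119.6, 95.4]
eef_rot: [0.687, 0.687, 0.168, -0.165]
ft_force: [0.4, -0.6, 0.2]
gripper_width: 9.9
grip_force: 0.0
```

```bash
python3 - <<'E'
from h import *
st()
E
```

```text
t 4.08 p [515.1 119.6  95.4] j [-0.23  0.47  1.72  0.52  1.13 -0.5 ] w 9.9 gf 0.0 F [ 0.4 -0.6  0.2]
x [-0.001  0.889  0.459] y [ 1.    -0.001  0.004] z [ 0.004  0.459 -0.889]
```

```bash
python3 - <<'E'
from h import *
a=cam('top');b=cam('scene')
cv2.imwrite('pics/4.png',np.hstack([cv2.resize(a['color'][120:280,110:310],(400,320)),cv2.resize(b['color'][150:310,260:460],(400,320))]))
E
```

```text
(no output)
```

View pics/4.png

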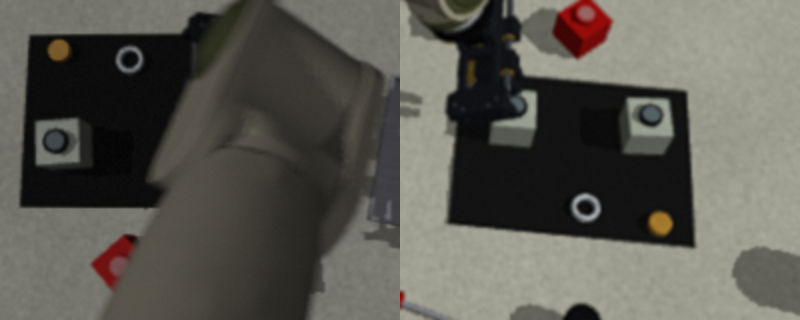

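In view 4 the right housing is still standing upright, at scene crop (515,120), so the grip slipped. I'm tilting back, opening and re-measuring.

Emit:
play_rows(commands=[{"fingers":1,"tx":0,"ty":0,"tz":-0.8,"wx":0,"wy":0,"wz":0},{"fingers":1,"tx":0,"ty":0,"tz":0,"wx":0,"wy":-0.15,"wz":0},{"fingers":1,"tx":0,"ty":0,"tz":0,"wx":0,"wy":-0.15,"wz":0},{"fingers":1,"tx":0,"ty":0,"tz":0,"wx":0,"wy":-0.15,"wz":0},{"fingers":1,"tx":0,"ty":0,"tz":0,"wx":0,"wy":-0.15,"wz":0},{"fingers":1,"tx":0,"ty":0,"tz":0,"wx":0,"wy":0,"wz":0},{"fingers":1,"tx":0,"ty":0,"tz":0,"wx":0,"wy":0,"wz":0}], newtons=50)

```text
time: 4.77
tool_pos: [514.3, 103.2, 130.0]
eef_rot: [0.706, 0.708, 0.001, 0.0]
ft_force: [-0.0, 0.4, 0.1]
gripper_width: 47.0
grip_force: 0.0
```

```bash
python3 - <<'E'
from h import *
st([514.7,119.8,27],[[0,1,0],[1,0,0],[0,0,-1]])
c=cam('wrist'); P=cloud(c)
m=((abs(P[...,2]-54)<5)&(np.hypot(P[...,0]-514,P[...,1]-113)<60)).astype(np.uint8)
k=cv2.findContours(m,0,1)[0]
q=P[m>0]; print(q.min(0),q.max(0))
print(cv2.minAreaRect(onplane(c,max(k,key=cv2.contourArea)[:,0],54)[:,:2].astype(np.float32)))
E
```

```text
t 4.77 p [514.3 103.2 130. ] j [-0.03  0.4   1.62  0.    1.12 -0.03] w 47.0 gf 0.0 F [-0.   0.4  0.1]
x [-0.003  1.     0.001] y [1.    0.003 0.001] z [ 0.001  0.001 -1.   ]
shift units [0.332 0.006 2.06 ]
turn units [ 0.002 -0.001  0.003]
[488.92198084  89.95768396  49.50977372] [541.05457409 142.51187238  58.92499669]
((514.93994140625, 116.61238098144531), (51.886192321777344, 52.12725830078125), 0.18839512765407562)
```

Emit:
play_rows(commands=[{"fingers":1,"tx":0.356,"ty":0.01,"tz":0,"wx":0,"wy":0,"wz":0},{"fingers":1,"tx":0,"ty":0,"tz":0,"wx":0,"wy":0,"wz":0},{"fingers":1,"tx":0,"ty":0,"tz":0,"wx":0,"wy":0,"wz":0},{"fingers":1,"tx":0,"ty":0,"tz":0,"wx":0,"wy":0,"wz":0},{"fingers":1,"tx":0,"ty":0,"tz":0,"wx":0,"wy":0,"wz":0},{"fingers":1,"tx":0,"ty":0,"tz":0,"wx":0,"wy":0,"wz":0},{"fingers":1,"tx":0,"ty":0,"tz":0.5,"wx":0,"wy":0,"wz":0},{"fingers":1,"tx":0,"ty":0,"tz":0.6,"wx":0,"wy":0,"wz":0},{"fingers":1,"tx":0,"ty":0,"tz":0.6,"wx":0,"wy":0,"wz":0},{"fingers":1,"tx":0,"ty":0,"tz":0.36,"wx":0,"wy":0,"wz":0},{"fingers":-1,"tx":0,"ty":0,"tz":0,"wx":0,"wy":0,"wz":0},{"fingers":-1,"tx":0,"ty":0,"tz":0,"wx":0,"wy":0,"wz":0},{"fingers":-1,"tx":0,"ty":0,"tz":0,"wx":0,"wy":0,"wz":0},{"fingers":-1,"tx":0,"ty":0,"tz":0,"wx":0,"wy":0,"wz":0},{"fingers":-1,"tx":0,"ty":0,"tz":0,"wx":0,"wy":0,"wz":0},{"fingers":-1,"tx":0,"ty":0,"tz":0,"wx":0,"wy":0,"wz":0},{"fingers":-1,"tx":0,"ty":0,"tz":0,"wx":0,"wy":0,"wz":0},{"fingers":-1,"tx":0,"ty":0,"tz":0,"wx":0,"wy":0,"wz":0},{"fingers":-1,"tx":0,"ty":0,"tz":0,"wx":0,"wy":0,"wz":0}], newtons=50)

```text
time: 6.4
tool_pos: [515.3, 119.3, 27.4]
eef_rot: [0.707, 0.707, 0.001, 0.001]
ft_force: [-1.3, 0.2, 6.5]
gripper_width: 51.3
grip_force: 50.0
```

Emit:
play_rows(commands=[{"fingers":-1,"tx":0,"ty":0,"tz":-0.2,"wx":0,"wy":0,"wz":0},{"fingers":-1,"tx":0,"ty":0,"tz":-0.3,"wx":0,"wy":0,"wz":0}])

```text
time: 6.57
tool_pos: [513.8, 119.3, 51.2]
eef_rot: [0.707, 0.707, -0.001, -0.001]
ft_force: [0.4, 0.1, -2.4]
gripper_width: 51.3
grip_force: 50.0
```

Emit:
play_rows(commands=[{"fingers":-1,"tx":0,"ty":0,"tz":-0.5,"wx":0,"wy":0,"wz":0},{"fingers":-1,"tx":0,"ty":0,"tz":-0.4,"wx":0,"wy":0,"wz":0},{"fingers":-1,"tx":0,"ty":0,"tz":0,"wx":0,"wy":0.13,"wz":0},{"fingers":-1,"tx":0,"ty":0,"tz":0,"wx":0,"wy":0.13,"wz":0},{"fingers":-1,"tx":0,"ty":0,"tz":0,"wx":0,"wy":0.13,"wz":0},{"fingers":-1,"tx":0,"ty":0,"tz":0,"wx":0,"wy":0.13,"wz":0},{"fingers":-1,"tx":0,"ty":0,"tz":0,"wx":0,"wy":0.13,"wz":0},{"fingers":-1,"tx":0,"ty":0,"tz":0,"wx":0,"wy":0.13,"wz":0},{"fingers":-1,"tx":0,"ty":0,"tz":0,"wx":0,"wy":0.13,"wz":0},{"fingers":-1,"tx":0,"ty":0,"tz":0,"wx":0,"wy":0.13,"wz":0},{"fingers":-1,"tx":0,"ty":0,"tz":0,"wx":0,"wy":0.13,"wz":0},{"fingers":-1,"tx":0,"ty":0,"tz":0,"wx":0,"wy":0.13,"wz":0},{"fingers":-1,"tx":0,"ty":0,"tz":0,"wx":0,"wy":0.13,"wz":0},{"fingers":-1,"tx":0,"ty":0,"tz":0,"wx":0,"wy":0.13,"wz":0}])

```text
time: 7.73
tool_pos: [515.2, 118.6, 97.2]
eef_rot: [0.577, 0.578, 0.409, -0.407]
ft_force: [-0.7, -0.1, -2.4]
gripper_width: 51.3
grip_force: 50.0
```

```bash
python3 - <<'E'
from h import *
st([514.5,119,45])
a=cam('scene')
cv2.imwrite('pics/5.png',cv2.resize(a['color'][100:300,230:480],(750,600)))
E
```

```text
t 7.73 p [515.2 118.6  97.2] j [-0.47  0.75  1.71  1.    1.58 -0.98] w 51.3 gf 50.0 F [-0.7 -0.1 -2.4]
x [-0.002  0.335  0.942] y [ 1.    -0.001  0.002] z [ 0.002  0.942 -0.335]
shift units [-0.981 -0.017  0.357]
```

View pics/5.png

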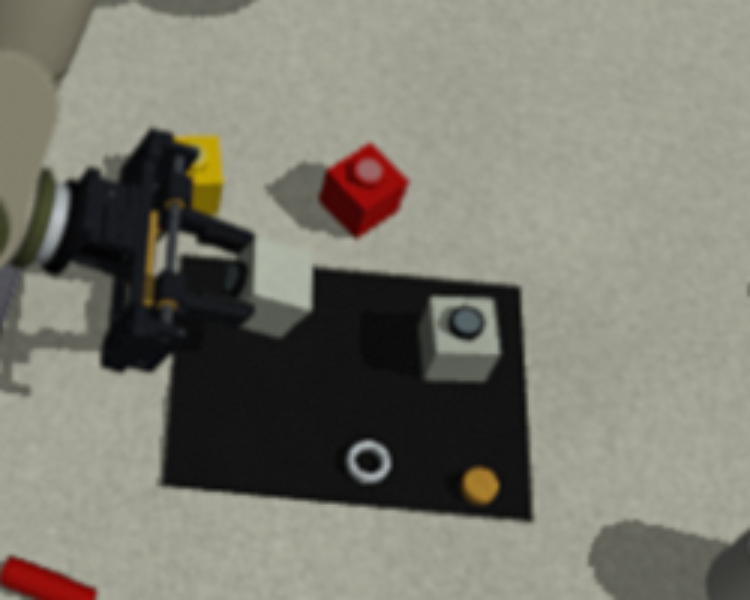

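View 5 shows the housing held, tilted about 70°, at (280,280). I'm lowering it to the mat.

Emit:
play_rows(commands=[{"fingers":-1,"tx":-0.4,"ty":0,"tz":0.142,"wx":0,"wy":0,"wz":0},{"fingers":-1,"tx":-0.4,"ty":0,"tz":0.142,"wx":0,"wy":0,"wz":0},{"fingers":-1,"tx":-0.21,"ty":0,"tz":0.075,"wx":0,"wy":0,"wz":0},{"fingers":-1,"tx":-0.03,"ty":0,"tz":0.01,"wx":0,"wy":0,"wz":0},{"fingers":-1,"tx":0,"ty":0,"tz":0,"wx":0,"wy":0,"wz":0}])

```text
time: 8.2
tool_pos: [514.9, 119.2, 41.6]
eef_rot: [0.579, 0.579, 0.406, -0.406]
ft_force: [-0.7, -0.2, -0.9]
gripper_width: 51.2
grip_force: 50.0
```

```bash
python3 - <<'E'
from h import *
st()
E
```

```text
t 8.2 p [514.9 119.2  41.6] j [-0.47  0.86  1.7   1.    1.52 -1.06] w 51.2 gf 50.0 F [-0.7 -0.2 -0.9]
x [-0.     0.339  0.941] y [1. 0. 0.] z [-0.     0.941 -0.339]
```

Emit:
play_rows(commands=[{"fingers":0.4,"tx":0,"ty":0,"tz":0,"wx":0,"wy":0,"wz":0},{"fingers":0.4,"tx":0,"ty":0,"tz":0,"wx":0,"wy":0,"wz":0},{"fingers":0.4,"tx":0,"ty":0,"tz":0,"wx":0,"wy":0,"wz":0},{"fingers":0.5,"tx":0,"ty":0,"tz":0,"wx":0,"wy":0,"wz":0},{"fingers":1,"tx":0,"ty":0,"tz":-0.3,"wx":0,"wy":0,"wz":0},{"fingers":1,"tx":0,"ty":0,"tz":-0.6,"wx":0,"wy":0,"wz":0},{"fingers":1,"tx":0,"ty":0,"tz":-0.7,"wx":0,"wy":0,"wz":0},{"fingers":1,"tx":0.5,"ty":0,"tz":-0.4,"wx":0,"wy":0,"wz":0},{"fingers":1,"tx":0.7,"ty":0,"tz":0,"wx":0,"wy":0,"wz":0},{"fingers":1,"tx":0.7,"ty":0,"tz":0,"wx":0,"wy":0,"wz":0}])

```text
time: 9.03
tool_pos: [514.9, 55.2, 166.2]
eef_rot: [0.58, 0.578, 0.407, -0.406]
ft_force: [0.6, -0.3, 0.1]
gripper_width: 88.2
grip_force: 0.0
```

```bash
python3 - <<'E'
from h import *
st([512,230,190],[[0,1,0],[1,0,0],[0,0,-1]])
for n in('scene','top'):
    c=cam(n);P=cloud(c)
    for g in ([514,125],[510,281]):
        q=P[(P[...,2]>35)&(np.hypot(P[...,0]-g[0],P[...,1]-g[1])<55)]
        if len(q): print(n,np.percentile(q,[3,50,97],axis=0).round(1).tolist())
E
```

```text
t 9.03 p [514.9  55.2 166.2] j [-0.58  0.65  1.64  0.93  1.73 -0.88] w 88.2 gf 0.0 F [ 0.6 -0.3  0.1]
x [0.001 0.339 0.941] y [ 1.    -0.003 -0.   ] z [ 0.003  0.941 -0.339]
shift units [ 1.632 -0.07   3.127]
turn units [ 0.002 -1.56  -0.004]
scene [[490.0, 73.9, 39.0], [519.8, 101.8, 56.2], [540.9, 127.3, 60.5]]
scene [[485.4, 256.2, 38.2], [516.5, 279.0, 54.6], [536.5, 305.8, 64.6]]
top [[488.7, 73.6, 39.3], [513.6, 99.6, 55.8], [539.3, 127.1, 58.7]]
top [[484.7, 254.8, 40.0], [509.2, 277.6, 54.5], [534.8, 306.1, 63.8]]
```

The housing now lies flat on its side with its top at z≈56, y 74–127 mm and underside facing +y. Now the left housing.

Emit:
play_rows(commands=[{"fingers":1,"tx":0.326,"ty":-0.014,"tz":0.626,"wx":0,"wy":0,"wz":0},{"fingers":1,"tx":0.326,"ty":-0.014,"tz":0.626,"wx":0,"wy":0,"wz":0},{"fingers":1,"tx":0.326,"ty":-0.014,"tz":0.626,"wx":0,"wy":0,"wz":0},{"fingers":1,"tx":0.326,"ty":-0.014,"tz":0.626,"wx":0,"wy":0,"wz":0},{"fingers":1,"tx":0.326,"ty":-0.014,"tz":0.626,"wx":0,"wy":0,"wz":0},{"fingers":1,"tx":0,"ty":0,"tz":0,"wx":0,"wy":-0.156,"wz":0},{"fingers":1,"tx":0,"ty":0,"tz":0,"wx":0,"wy":-0.156,"wz":0},{"fingers":1,"tx":0,"ty":0,"tz":0,"wx":0,"wy":-0.156,"wz":0},{"fingers":1,"tx":0,"ty":0,"tz":0,"wx":0,"wy":-0.156,"wz":0},{"fingers":1,"tx":0,"ty":0,"tz":0,"wx":0,"wy":-0.156,"wz":0},{"fingers":1,"tx":0,"ty":0,"tz":0,"wx":0,"wy":-0.156,"wz":0},{"fingers":1,"tx":0,"ty":0,"tz":0,"wx":0,"wy":-0.156,"wz":0},{"fingers":1,"tx":0,"ty":0,"tz":0,"wx":0,"wy":-0.156,"wz":0},{"fingers":1,"tx":0,"ty":0,"tz":0,"wx":0,"wy":-0.156,"wz":0},{"fingers":1,"tx":0,"ty":0,"tz":0,"wx":0,"wy":-0.156,"wz":0},{"fingers":1,"tx":0,"ty":0,"tz":0,"wx":0,"wy":0,"wz":0}])

```text
time: 10.47
tool_pos: [511.3, 233.3, 188.3]
eef_rot: [0.706, 0.708, -0.002, 0.002]
ft_force: [-0.5, 0.6, 0.1]
gripper_width: 88.2
grip_force: 0.0
```

```bash
python3 - <<'E'
from h import *
c,s=np.cos(np.radians(3.5)),np.sin(np.radians(3.5))
st([510.5,285,28],[[-s,c,0],[c,s,0],[0,0,-1]])
c=cam('wrist'); P=cloud(c)
m=((abs(P[...,2]-54)<5)&(np.hypot(P[...,0]-510,P[...,1]-281)<60)).astype(np.uint8)
k=cv2.findContours(m,0,1)[0]
print(cv2.minAreaRect(onplane(c,max(k,key=cv2.contourArea)[:,0],54)[:,:2].astype(np.float32)))
E
```

```text
t 10.47 p [511.3 233.3 188.3] j [ 0.22  0.42  1.43 -0.01  1.29  0.22] w 88.2 gf 0.0 F [-0.5  0.6  0.1]
x [-0.003  1.    -0.006] y [1.    0.003 0.001] z [ 0.001 -0.006 -1.   ]
shift units [ 1.052 -0.015  3.199]
turn units [ 0.001  0.007 -0.074]
((510.37457275390625, 283.66748046875), (51.98514938354492, 52.02434158325195), 3.616025447845459)
```

Emit:
play_rows(commands=[{"fingers":1,"tx":0.54,"ty":-0.007,"tz":0,"wx":0,"wy":0.007,"wz":-0.075},{"fingers":1,"tx":0.54,"ty":0.02,"tz":0,"wx":0,"wy":0,"wz":0},{"fingers":1,"tx":0,"ty":0,"tz":0.7,"wx":0,"wy":0,"wz":0},{"fingers":1,"tx":0,"ty":0,"tz":0.7,"wx":0,"wy":0,"wz":0},{"fingers":1,"tx":0,"ty":0,"tz":0.7,"wx":0,"wy":0,"wz":0},{"fingers":1,"tx":0,"ty":0,"tz":0.6,"wx":0,"wy":0,"wz":0},{"fingers":1,"tx":0,"ty":0,"tz":0.5,"wx":0,"wy":0,"wz":0},{"fingers":-1,"tx":0,"ty":0,"tz":0,"wx":0,"wy":0,"wz":0},{"fingers":-1,"tx":0,"ty":0,"tz":0,"wx":0,"wy":0,"wz":0},{"fingers":-1,"tx":0,"ty":0,"tz":0,"wx":0,"wy":0,"wz":0},{"fingers":-1,"tx":0,"ty":0,"tz":0,"wx":0,"wy":0,"wz":0},{"fingers":-1,"tx":0,"ty":0,"tz":0,"wx":0,"wy":0,"wz":0},{"fingers":-1,"tx":0,"ty":0,"tz":0,"wx":0,"wy":0,"wz":0},{"fingers":-1,"tx":0,"ty":0,"tz":0,"wx":0,"wy":0,"wz":0},{"fingers":-1,"tx":0,"ty":0,"tz":0,"wx":0,"wy":0,"wz":0},{"fingers":-1,"tx":0,"ty":0,"tz":0,"wx":0,"wy":0,"wz":0},{"fingers":-1,"tx":0,"ty":0,"tz":0,"wx":0,"wy":0,"wz":0}])

```text
time: 11.93
tool_pos: [510.9, 287.0, 29.6]
eef_rot: [0.686, 0.728, 0.003, -0.001]
ft_force: [-1.3, -1.3, 7.5]
gripper_width: 50.9
grip_force: 50.0
```

```bash
python3 - <<'E'
from h import *
st()
E
```

```text
t 11.93 p [510.9 287.   29.6] j [0.31 0.65 1.51 0.01 0.97 0.25] w 50.9 gf 50.0 F [-1.3 -1.3  7.5]
x [-0.059  0.998  0.006] y [0.998 0.059 0.002] z [ 0.002  0.006 -1.   ]
```

Emit:
play_rows(commands=[{"fingers":-1,"tx":0,"ty":0,"tz":-0.3,"wx":0,"wy":0,"wz":0},{"fingers":-1,"tx":0.1,"ty":0,"tz":-0.6,"wx":0,"wy":0,"wz":0},{"fingers":-1,"tx":0.1,"ty":0,"tz":-0.5,"wx":0,"wy":0,"wz":0},{"fingers":-1,"tx":0,"ty":0,"tz":0,"wx":0,"wy":0.125,"wz":0},{"fingers":-1,"tx":0,"ty":0,"tz":0,"wx":0,"wy":0.125,"wz":0},{"fingers":-1,"tx":0,"ty":0,"tz":0,"wx":0,"wy":0.125,"wz":0},{"fingers":-1,"tx":0,"ty":0,"tz":0,"wx":0,"wy":0.125,"wz":0},{"fingers":-1,"tx":0,"ty":0,"tz":0,"wx":0,"wy":0.125,"wz":0},{"fingers":-1,"tx":0,"ty":0,"tz":0,"wx":0,"wy":0.125,"wz":0},{"fingers":-1,"tx":0,"ty":0,"tz":0,"wx":0,"wy":0.125,"wz":0},{"fingers":-1,"tx":0,"ty":0,"tz":0,"wx":0,"wy":0.125,"wz":0},{"fingers":-1,"tx":0,"ty":0,"tz":0,"wx":0,"wy":0.125,"wz":0},{"fingers":-1,"tx":0,"ty":0,"tz":0,"wx":0,"wy":0.125,"wz":0},{"fingers":-1,"tx":0,"ty":0,"tz":0,"wx":0,"wy":0.125,"wz":0},{"fingers":-1,"tx":0,"ty":0,"tz":0,"wx":0,"wy":0.125,"wz":0}])

```text
time: 13.18
tool_pos: [510.3, 296.0, 98.8]
eef_rot: [0.569, 0.603, 0.385, -0.406]
ft_force: [0.1, 0.6, -1.9]
gripper_width: 51.1
grip_force: 50.0
```

```bash
python3 - <<'E'
from h import *
s=st([510,297,44.5])
E
```

```text
t 13.18 p [510.3 296.   98.8] j [-0.13  0.72  1.73  1.19  1.39 -0.88] w 51.1 gf 50.0 F [ 0.1  0.6 -1.9]
x [-0.023  0.373  0.927] y [0.998 0.057 0.002] z [-0.052  0.926 -0.374]
shift units [-1.    -0.007  0.424]
```

Emit:
play_rows(commands=[{"fingers":-1,"tx":-0.4,"ty":0,"tz":0.17,"wx":0,"wy":0,"wz":0},{"fingers":-1,"tx":-0.4,"ty":0,"tz":0.17,"wx":0,"wy":0,"wz":0},{"fingers":-1,"tx":-0.19,"ty":0,"tz":0.08,"wx":0,"wy":0,"wz":0},{"fingers":-1,"tx":-0.04,"ty":0,"tz":0.02,"wx":0,"wy":0,"wz":0},{"fingers":-1,"tx":-0.02,"ty":0,"tz":0.01,"wx":0,"wy":0,"wz":0},{"fingers":-1,"tx":0,"ty":0,"tz":0,"wx":0,"wy":0,"wz":0}])

```text
time: 13.68
tool_pos: [510.0, 297.6, 42.0]
eef_rot: [0.569, 0.604, 0.383, -0.405]
ft_force: [-0.4, 0.1, -2.3]
gripper_width: 51.3
grip_force: 50.0
```

Still 2 to 3 mm of air at most, so I'll go down another 2 mm and check the force.

Emit:
play_rows(commands=[{"fingers":-1,"tx":-0.03,"ty":0,"tz":0.012,"wx":0,"wy":0,"wz":0},{"fingers":-1,"tx":0,"ty":0,"tz":0,"wx":0,"wy":0,"wz":0}])

```text
time: 13.85
tool_pos: [510.2, 297.5, 41.0]
eef_rot: [0.569, 0.604, 0.384, -0.406]
ft_force: [-0.6, -3.2, 3.8]
gripper_width: 51.2
grip_force: 50.0
```

Emit:
play_rows(commands=[{"fingers":0.4,"tx":0,"ty":0,"tz":0,"wx":0,"wy":0,"wz":0},{"fingers":0.4,"tx":0,"ty":0,"tz":0,"wx":0,"wy":0,"wz":0},{"fingers":0.4,"tx":0,"ty":0,"tz":0,"wx":0,"wy":0,"wz":0},{"fingers":0.5,"tx":0,"ty":0,"tz":0,"wx":0,"wy":0,"wz":0},{"fingers":0.7,"tx":0,"ty":0,"tz":-0.3,"wx":0,"wy":0,"wz":0},{"fingers":1,"tx":0,"ty":0,"tz":-0.6,"wx":0,"wy":0,"wz":0},{"fingers":1,"tx":0.2,"ty":0,"tz":-0.6,"wx":0,"wy":0,"wz":0},{"fingers":1,"tx":0.6,"ty":0,"tz":-0.3,"wx":0,"wy":0,"wz":0},{"fingers":1,"tx":0.7,"ty":0,"tz":0,"wx":0,"wy":0,"wz":0},{"fingers":1,"tx":0.7,"ty":0,"tz":0,"wx":0,"wy":0,"wz":0},{"fingers":1,"tx":0.5,"ty":0,"tz":0,"wx":0,"wy":0,"wz":0}])

```text
time: 14.77
tool_pos: [511.7, 265.8, 201.3]
eef_rot: [0.569, 0.604, 0.383, -0.405]
ft_force: [0.7, 0.6, 0.4]
gripper_width: 88.2
grip_force: 0.0
```

```bash
python3 - <<'E'
from h import *
a=np.radians(30)
st([510,400,170],[[0,np.cos(a),-np.sin(a)],[1,0,0],[0,-np.sin(a),-np.cos(a)]])
for n in('scene','top'):
    c=cam(n);P=cloud(c)
    for g in ([514,100],[510,285]):
        q=P[(P[...,2]>35)&(P[...,2]<75)&(np.hypot(P[...,0]-g[0],P[...,1]-g[1])<55)]
        if len(q): print(n,np.percentile(q,[3,50,97],axis=0).round(1).tolist())
E
```

```text
t 14.77 p [511.7 265.8 201.3] j [-0.19  0.54  1.7   1.12  1.51 -0.7 ] w 88.2 gf 0.0 F [0.7 0.6 0.4]
x [-0.024  0.377  0.926] y [0.998 0.058 0.002] z [-0.053  0.924 -0.378]
shift units [0.432 0.122 2.72 ]
turn units [-0.024 -2.173  0.081]
scene [[489.8, 74.3, 37.4], [519.5, 101.8, 56.1], [540.9, 127.3, 60.7]]
scene [[485.8, 252.9, 38.0], [515.6, 279.9, 55.9], [537.1, 306.4, 59.9]]
top [[495.9, 254.2, 46.0], [515.3, 282.6, 56.0], [536.4, 307.4, 58.6]]
```

Emit:
play_rows(commands=[{"fingers":1,"tx":0.11,"ty":0.03,"tz":0.68,"wx":0,"wy":0,"wz":0},{"fingers":1,"tx":0.11,"ty":0.03,"tz":0.68,"wx":0,"wy":0,"wz":0},{"fingers":1,"tx":0.11,"ty":0.03,"tz":0.68,"wx":0,"wy":0,"wz":0},{"fingers":1,"tx":0.11,"ty":0.03,"tz":0.68,"wx":0,"wy":0,"wz":0},{"fingers":1,"tx":0,"ty":0,"tz":0,"wx":0,"wy":-0.145,"wz":0},{"fingers":1,"tx":0,"ty":0,"tz":0,"wx":0,"wy":-0.145,"wz":0},{"fingers":1,"tx":0,"ty":0,"tz":0,"wx":0,"wy":-0.145,"wz":0},{"fingers":1,"tx":0,"ty":0,"tz":0,"wx":0,"wy":-0.145,"wz":0},{"fingers":1,"tx":0,"ty":0,"tz":0,"wx":0,"wy":-0.145,"wz":0},{"fingers":1,"tx":0,"ty":0,"tz":0,"wx":0,"wy":-0.145,"wz":0},{"fingers":1,"tx":0,"ty":0,"tz":0,"wx":0,"wy":-0.145,"wz":0},{"fingers":1,"tx":0,"ty":0,"tz":0,"wx":0,"wy":-0.145,"wz":0},{"fingers":1,"tx":0,"ty":0,"tz":0,"wx":0,"wy":-0.145,"wz":0},{"fingers":1,"tx":0,"ty":0,"tz":0,"wx":0,"wy":-0.145,"wz":0},{"fingers":1,"tx":0,"ty":0,"tz":0,"wx":0,"wy":-0.145,"wz":0},{"fingers":1,"tx":0,"ty":0,"tz":0,"wx":0,"wy":-0.145,"wz":0},{"fingers":1,"tx":0,"ty":0,"tz":0,"wx":0,"wy":-0.145,"wz":0},{"fingers":1,"tx":0,"ty":0,"tz":0,"wx":0,"wy":-0.145,"wz":0},{"fingers":1,"tx":0,"ty":0,"tz":0,"wx":0,"wy":-0.145,"wz":0}])

```text
time: 16.45
tool_pos: [509.7, 399.5, 167.1]
eef_rot: [0.662, 0.702, -0.18, 0.191]
ft_force: [-0.0, 0.0, 0.8]
gripper_width: 88.2
grip_force: 0.0
```

```bash
python3 - <<'E'
from h import *
st()
c=cam('wrist'); cv2.imwrite('pics/6.png',c['color'])
E
```

```text
t 16.45 p [509.7 399.5 167.1] j [ 0.66  0.87  0.83 -0.44  1.75  0.59] w 88.2 gf 0.0 F [-0.   0.   0.8]
x [-0.051  0.861 -0.506] y [ 0.998  0.059 -0.   ] z [ 0.029 -0.506 -0.862]
```

View pics/6.png

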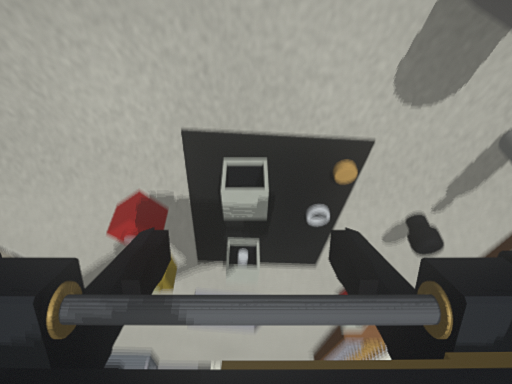

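In view 6 the far (right) housing at (243,252) shows a bright boss inside. The near (left) one at (245,178) looks empty. One enlarged crop to confirm.

```bash
python3 - <<'E'
import cv2
a=cv2.imread('pics/6.png')[145:275,205:285]; a=cv2.convertScaleAbs(a,alpha=1.5); cv2.imwrite('pics/7.png',cv2.resize(a,(369,600),interpolation=cv2.INTER_CUBIC))
E
```

```text
(no output)
```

View pics/7.png

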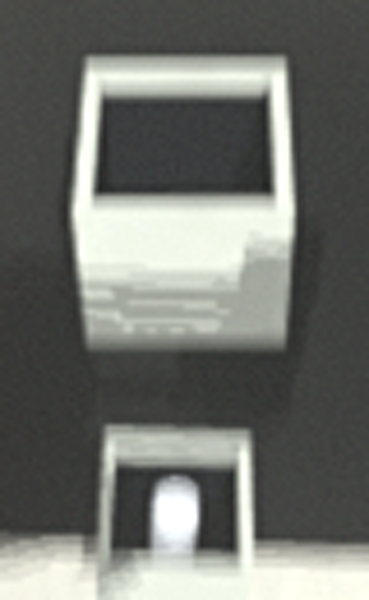

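```bash
python3 - <<'E'
from h import *
c,s=np.cos(np.radians(3.5)),np.sin(np.radians(3.5))
st([511,281,150],[[-s,c,0],[c,s,0],[0,0,-1]])
for n in ('top','scene'):
    c=cam(n);P=cloud(c)
    for g in ([511,281],):
        m=((abs(P[...,2]-56)<4)&(np.hypot(P[...,0]-g[0],P[...,1]-g[1])<50)).astype(np.uint8)
        k=max(cv2.findContours(m,0,1)[0],key=cv2.contourArea)[:,0]
        print(cv2.minAreaRect(onplane(c,k,56)[:,:2].astype(np.float32)))
    if n=='scene' or n=='top':
        m=((P[...,2]>13)&(P[...,2]<27)&(abs(P[...,0]-489)<130)&(abs(P[...,1]+191)<130)).astype(np.uint8)
        k=max(cv2.findContours(m,0,1)[0],key=lambda k:len(cv2.convexHull(k)) and cv2.contourArea(cv2.convexHull(k)))[:,0]
        print('tray',cv2.minAreaRect(onplane(c,k,20)[:,:2].astype(np.float32)))
E
```

```text
t 16.5 p [508.  400.8 163.7] j [ 0.66  0.87  0.83 -0.44  1.75  0.59] w 88.0 gf 0.0 F [-0.6  3.5 -3.1]
x [-0.056  0.856 -0.514] y [ 0.998  0.062 -0.005] z [ 0.027 -0.513 -0.858]
shift units [-1.914 -0.087  1.465]
turn units [-0.007  0.687  0.003]
((510.81231689453125, 282.49151611328125), (52.96539306640625, 50.78385925292969), 2.044724941253662)
tray ((491.8763122558594, -187.99090576171875), (182.77334594726562, 181.77342224121094), 79.54976654052734)
((511.4935607910156, 282.7646179199219), (54.298057556152344, 50.78276062011719), 4.407799243927002)
tray ((493.27435302734375, -188.30332946777344), (182.9041290283203, 185.01446533203125), 79.68536376953125)
```

The crop confirms it. The near (left) housing is empty, so it is the faulty one, and the far one has the boss. I'm re-levelling over the left housing.

Emit:
play_rows(commands=[{"fingers":1,"tx":-0.48,"ty":-0.02,"tz":0.24,"wx":0,"wy":0,"wz":0},{"fingers":1,"tx":-0.48,"ty":-0.02,"tz":0.24,"wx":0,"wy":0,"wz":0},{"fingers":1,"tx":-0.48,"ty":-0.02,"tz":0.24,"wx":0,"wy":0,"wz":0},{"fingers":1,"tx":-0.48,"ty":-0.02,"tz":0.24,"wx":0,"wy":0,"wz":0},{"fingers":1,"tx":0,"ty":0,"tz":0,"wx":0,"wy":0.138,"wz":0},{"fingers":1,"tx":0,"ty":0,"tz":0,"wx":0,"wy":0.138,"wz":0},{"fingers":1,"tx":0,"ty":0,"tz":0,"wx":0,"wy":0.138,"wz":0},{"fingers":1,"tx":0,"ty":0,"tz":0,"wx":0,"wy":0.138,"wz":0},{"fingers":1,"tx":0,"ty":0,"tz":0,"wx":0,"wy":0.138,"wz":0},{"fingers":1,"tx":0,"ty":0,"tz":0,"wx":0,"wy":0,"wz":0}])

```text
time: 17.43
tool_pos: [513.0, 289.4, 175.8]
eef_rot: [0.688, 0.725, 0.01, -0.008]
ft_force: [-0.5, -0.3, 0.3]
gripper_width: 88.0
grip_force: 0.0
```

```bash
python3 - <<'E'
from h import *
c,s=np.cos(np.radians(3.3)),np.sin(np.radians(3.3))
st([511,281.5,27],[[-s,c,0],[c,s,0],[0,0,-1]])
E
```

```text
t 17.43 p [513.  289.4 175.8] j [0.3  0.48 1.37 0.02 1.28 0.25] w 88.0 gf 0.0 F [-0.5 -0.3  0.3]
x [-0.052  0.998  0.024] y [0.999 0.052 0.004] z [ 0.002  0.025 -1.   ]
shift units [-0.228 -0.06   2.97 ]
turn units [ 0.005 -0.031 -0.007]
```

Emit:
play_rows(commands=[{"fingers":1,"tx":-0.155,"ty":-0.05,"tz":0,"wx":0,"wy":-0.031,"wz":0},{"fingers":1,"tx":0,"ty":0,"tz":0.7,"wx":0,"wy":0,"wz":0},{"fingers":1,"tx":0,"ty":0,"tz":0.7,"wx":0,"wy":0,"wz":0},{"fingers":1,"tx":0,"ty":0,"tz":0.7,"wx":0,"wy":0,"wz":0},{"fingers":1,"tx":0,"ty":0,"tz":0.5,"wx":0,"wy":0,"wz":0},{"fingers":1,"tx":0,"ty":0,"tz":0.37,"wx":0,"wy":0,"wz":0},{"fingers":-1,"tx":0,"ty":0,"tz":0,"wx":0,"wy":0,"wz":0},{"fingers":-1,"tx":0,"ty":0,"tz":0,"wx":0,"wy":0,"wz":0},{"fingers":-1,"tx":0,"ty":0,"tz":0,"wx":0,"wy":0,"wz":0},{"fingers":-1,"tx":0,"ty":0,"tz":0,"wx":0,"wy":0,"wz":0},{"fingers":-1,"tx":0,"ty":0,"tz":0,"wx":0,"wy":0,"wz":0},{"fingers":-1,"tx":0,"ty":0,"tz":0,"wx":0,"wy":0,"wz":0},{"fingers":-1,"tx":0,"ty":0,"tz":0,"wx":0,"wy":0,"wz":0},{"fingers":-1,"tx":0,"ty":0,"tz":0,"wx":0,"wy":0,"wz":0},{"fingers":-1,"tx":0,"ty":0,"tz":0,"wx":0,"wy":0,"wz":0},{"fingers":-1,"tx":0,"ty":0,"tz":0,"wx":0,"wy":0,"wz":0}], newtons=50)

```text
time: 18.77
tool_pos: [510.7, 283.6, 26.7]
eef_rot: [0.686, 0.727, -0.002, 0.003]
ft_force: [-0.3, -0.5, 5.8]
gripper_width: 51.3
grip_force: 50.0
```

Emit:
play_rows(commands=[{"fingers":-1,"tx":0,"ty":0,"tz":-0.3,"wx":0,"wy":0,"wz":0},{"fingers":-1,"tx":0,"ty":0,"tz":-0.6,"wx":0,"wy":0,"wz":0},{"fingers":-1,"tx":0,"ty":0,"tz":-0.7,"wx":0,"wy":0,"wz":0},{"fingers":-1,"tx":0,"ty":0,"tz":-0.6,"wx":0,"wy":0,"wz":0},{"fingers":-1,"tx":0,"ty":0,"tz":0,"wx":0,"wy":0,"wz":0}])

```text
time: 19.18
tool_pos: [512.3, 285.1, 141.7]
eef_rot: [0.686, 0.728, 0.002, 0.005]
ft_force: [-0.0, 0.4, -0.2]
gripper_width: 51.4
grip_force: 50.0
```

```bash
python3 - <<'E'
from h import *
a=np.radians(-10.4); c,s=np.cos(a),np.sin(a)
st([492,-188,33],[[-s,c,0],[c,s,0],[0,0,-1]])
E
```

```text
t 19.18 p [512.3 285.1 141.7] j [ 0.31  0.51  1.42 -0.01  1.2   0.26] w 51.4 gf 50.0 F [-0.   0.4 -0.2]
x [-0.059  0.998 -0.005] y [0.998 0.059 0.01 ] z [ 0.01  -0.004 -1.   ]
shift units [-9.411 -0.981  2.208]
turn units [0.013 0.004 0.306]
```

Emit:
play_rows(commands=[{"fingers":-1,"tx":-0.4,"ty":-0.04,"tz":0,"wx":0.013,"wy":0,"wz":0},{"fingers":-1,"tx":-0.75,"ty":-0.078,"tz":0,"wx":0,"wy":0,"wz":0},{"fingers":-1,"tx":-0.75,"ty":-0.078,"tz":0,"wx":0,"wy":0,"wz":0},{"fingers":-1,"tx":-0.75,"ty":-0.078,"tz":0,"wx":0,"wy":0,"wz":0},{"fingers":-1,"tx":-0.75,"ty":-0.078,"tz":0,"wx":0,"wy":0,"wz":0},{"fingers":-1,"tx":-0.75,"ty":-0.078,"tz":0,"wx":0,"wy":0,"wz":0},{"fingers":-1,"tx":-0.75,"ty":-0.078,"tz":0,"wx":0,"wy":0,"wz":0},{"fingers":-1,"tx":-0.75,"ty":-0.078,"tz":0,"wx":0,"wy":0,"wz":0},{"fingers":-1,"tx":-0.75,"ty":-0.078,"tz":0,"wx":0,"wy":0,"wz":0},{"fingers":-1,"tx":-0.75,"ty":-0.078,"tz":0,"wx":0,"wy":0,"wz":0},{"fingers":-1,"tx":-0.75,"ty":-0.078,"tz":0,"wx":0,"wy":0,"wz":0},{"fingers":-1,"tx":-0.75,"ty":-0.078,"tz":0,"wx":0,"wy":0,"wz":0},{"fingers":-1,"tx":-0.76,"ty":-0.082,"tz":0,"wx":0,"wy":0,"wz":0},{"fingers":-1,"tx":0,"ty":0,"tz":0,"wx":0,"wy":0,"wz":0.1},{"fingers":-1,"tx":0,"ty":0,"tz":0,"wx":0,"wy":0,"wz":0.1},{"fingers":-1,"tx":0,"ty":0,"tz":0,"wx":0,"wy":0,"wz":0.1},{"fingers":-1,"tx":0,"ty":0,"tz":0,"wx":0,"wy":0,"wz":0}])

```text
time: 20.6
tool_pos: [488.2, -188.4, 138.7]
eef_rot: [0.768, 0.641, -0.006, -0.001]
ft_force: [0.1, -0.1, -2.3]
gripper_width: 51.4
grip_force: 50.0
```

```bash
python3 - <<'E'
from h import *
a=np.radians(-10.4); c,s=np.cos(a),np.sin(a)
st([492,-188,33],[[-s,c,0],[c,s,0],[0,0,-1]])
E
```

```text
t 20.6 p [ 488.2 -188.4  138.7] j [-0.59  0.39  1.61 -0.01  1.14 -0.4 ] w 51.4 gf 50.0 F [ 0.1 -0.1 -2.3]
x [ 0.179  0.984 -0.009] y [ 0.984 -0.18  -0.009] z [-0.011 -0.007 -1.   ]
shift units [0.039 0.094 2.112]
turn units [-0.012  0.011  0.001]
```

Emit:
play_rows(commands=[{"fingers":-1,"tx":0.03,"ty":0.07,"tz":0.6,"wx":-0.012,"wy":0.011,"wz":0},{"fingers":-1,"tx":0,"ty":0,"tz":0.7,"wx":0,"wy":0,"wz":0},{"fingers":-1,"tx":0,"ty":0,"tz":0.5,"wx":0,"wy":0,"wz":0},{"fingers":-1,"tx":0,"ty":0,"tz":0.3,"wx":0,"wy":0,"wz":0},{"fingers":-1,"tx":0,"ty":0,"tz":0.08,"wx":0,"wy":0,"wz":0},{"fingers":-1,"tx":0,"ty":0,"tz":0,"wx":0,"wy":0,"wz":0}])

```text
time: 21.1
tool_pos: [491.6, -187.4, 29.5]
eef_rot: [0.766, 0.642, -0.0, -0.0]
ft_force: [0.7, 0.1, -1.3]
gripper_width: 51.1
grip_force: 50.0
```

Emit:
play_rows(commands=[{"fingers":-1,"tx":0,"ty":0,"tz":0.03,"wx":0,"wy":0,"wz":0},{"fingers":-1,"tx":0,"ty":0,"tz":0,"wx":0,"wy":0,"wz":0}])

```text
time: 21.27
tool_pos: [492.7, -188.1, 29.8]
eef_rot: [0.767, 0.642, 0.0, 0.002]
ft_force: [0.0, 0.2, -1.7]
gripper_width: 51.4
grip_force: 50.0
```

Another 2 mm down, release, then rise.

Emit:
play_rows(commands=[{"fingers":-1,"tx":0,"ty":0,"tz":0.03,"wx":0,"wy":0,"wz":0},{"fingers":-1,"tx":0,"ty":0,"tz":0,"wx":0,"wy":0,"wz":0},{"fingers":0.5,"tx":0,"ty":0,"tz":0,"wx":0,"wy":0,"wz":0},{"fingers":0.6,"tx":0,"ty":0,"tz":0,"wx":0,"wy":0,"wz":0},{"fingers":0.7,"tx":0,"ty":0,"tz":0,"wx":0,"wy":0,"wz":0},{"fingers":0.7,"tx":0,"ty":0,"tz":0,"wx":0,"wy":0,"wz":0},{"fingers":0.7,"tx":0,"ty":0,"tz":0,"wx":0,"wy":0,"wz":0},{"fingers":0.7,"tx":0,"ty":0,"tz":-0.2,"wx":0,"wy":0,"wz":0},{"fingers":0.7,"tx":0,"ty":0,"tz":-0.6,"wx":0,"wy":0,"wz":0},{"fingers":0.7,"tx":0,"ty":0,"tz":-0.7,"wx":0,"wy":0,"wz":0},{"fingers":0.7,"tx":0,"ty":0,"tz":-0.7,"wx":0,"wy":0,"wz":0},{"fingers":0.7,"tx":0,"ty":0,"tz":-0.7,"wx":0,"wy":0,"wz":0},{"fingers":0.7,"tx":0,"ty":0,"tz":0,"wx":0,"wy":0,"wz":0}])

```text
time: 22.35
tool_pos: [494.2, -189.0, 179.7]
eef_rot: [0.767, 0.642, 0.002, 0.006]
ft_force: [-0.1, -0.7, 1.0]
gripper_width: 74.9
grip_force: 0.0
```

```bash
python3 - <<'E'
from h import *
st()
a=cam('scene'); P=cloud(a)
for g in ([514,100],[492,-188]):
    q=P[(P[...,2]>35)&(P[...,2]<75)&(np.hypot(P[...,0]-g[0],P[...,1]-g[1])<55)]
    if len(q): print(np.percentile(q,[3,50,97],axis=0).round(1).tolist())
w=cam('wrist')['color']
cv2.imwrite('pics/8.png',np.hstack([cv2.resize(a['color'][120:300,130:370],(440,330)),cv2.resize(w,(360,330))]))
E
```

```text
t 22.35 p [ 494.2 -189.   179.7] j [-0.59  0.35  1.56  0.    1.22 -0.41] w 74.9 gf 0.0 F [-0.1 -0.7  1. ]
x [ 0.176  0.984 -0.005] y [ 0.984 -0.176  0.012] z [ 0.011 -0.007 -1.   ]
[[489.7, 74.1, 38.9], [518.6, 101.8, 56.2], [540.8, 127.3, 60.7]]
[[467.0, -216.8, 38.3], [497.1, -189.2, 56.6], [520.0, -163.2, 60.9]]
```

View pics/8.png

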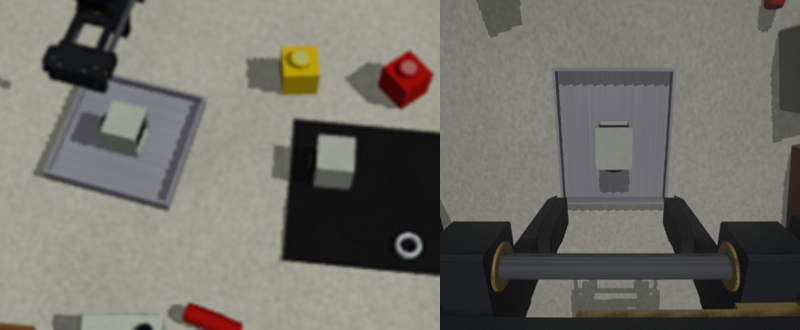

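View 8 shows the empty housing on its side near the middle of the tray at (125,127), with its top at z≈56. The boss housing lies on its side on the mat at (335,160). The gripper is clear of both, so I'm handing in.

```bash
python3 -c "
from cell import hand_in
print(hand_in())"
```

```text
the job is handed in; nothing more can be done
None
```

I handed the job in: the housing with the boss lies on its side on the mat, and the one without lies flat on its side in the reject tray. It took about 22 s of robot time, including one slipped grip that I redid without knocking anything over.

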